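Load the bottle mixer and lock its hatch

ROBOT

A 7-joint arm with a two-finger parallel gripper is mounted at the origin on a cart in front of the work surface, level with it; the furniture and walls round the work are solid. World frame = base frame: x ahead of the robot, y to its left, z up, the work surface at z = 0. Lengths are in m, angles in rad, forces in N, time in s.
With the tool pointing down it reaches from about 0.4 to 0.875 m from the base axis. Payload 6.5 kg.
Tool frame: the origin (TCP) lies midway between the tips of the shut fingers; the grasp point (between the pads) lies 19 mm behind it; z points along the fingers, y is the line along which they close (so a half turn about z gives the same grasp; the last joint's range is limited). The gripper opens to 88 mm and grips with 3 to 60 N. Pads are 18 mm wide; open, the fingers measure 123 mm over their backs; the gripper's body (75 mm by 187 mm) begins 45 mm behind the grasp point.
Start: joints at [-1.183, 0.536, -0.004, 1.538, 0.003, 1.067, -0.071], TCP at [0.285, 0.584, 0.239] pointing down, gripper open.
Joint ranges: [-2.7, 2.7], [-0.37, 2.16], [-1.27, 1.26], [0.24, 2.4], [-1.31, 4.45], [0.19, 1.91], [-2.76, 2.76]. Speed limits (rad/s): [2.39, 2.39, 3.14, 3.14, 3.14, 3.14, 3.14].

INTERFACE

Orientations are given as a unit quaternion [w, x, y, z].
In Python, from cell import manip gives the robot as it stands. Calls block until the motion is done:
- manip.movep(position, orientation): joint-space move of the TCP to a pose.
- manip.line_to(position, attitude=None, max_speed=0.15, contact_N=None): straight line of the TCP; attitude=None keeps the orientation; max_speed is the mean speed in m/s. With contact_N (N) it stops when the force on the tool has changed by that much, and returns True; else False.
- manip.movej(angles): joint-space move.
- manip.grip(opening, strength=None): opening from 0.0 (shut) to 1.0 (fully open); strength is the grip in N (None keeps the last); returns when the fingers have stopped.
- manip.dwell(seconds).
- manip.solve_ik(position, orientation): joint angles nearest the present ones, or None.
- manip.sense(): the state.
- manip.camera(name): name is "scene" or "top"; returns a dict with "color" (400x640x3 uint8, blue, green, red), "range_z" (400x640 float32, m along the optical axis (not along the pixel's ray), 0 where there is no reading), "fx", "fy", "cx", "cy" (pixels), "dist_coeffs" ([k1, k2, p1, p2, k3] as OpenCV has them; the pictures are not rectified), "rvec" (rotation vector, rad) and "tvec" (3), from world to camera coordinates, as OpenCV has them. Camera axes: x right, y down, z forward; pixel columns grow to the right and rows downward; lengths in m; the calibration is good to about 2 mm. A picture is of the moment at which its call begins.
A pose or a line that the arm cannot do raises manip.PlanningError and nothing moves.
- manip.close_job(): hands the job in; it is judged then, once.
Trained networks look in a picture, given as the dict that the camera call returned (one of the last four; its "shot" number tells which), for a name from the list of things; names that differ only in an ending like _2 or _b are one class to them, and where a whole thing is asked for, a point or a joint stands for the part that bears it (a point fixed in the world has none). Each returns a list of dicts, best first, with "confidence" (0 to 1); they miss things now and then, are a little off and sometimes report something else, mostly with a low value. They report only what shows in the picture. A call takes as long as a camera call.
- manip.search_frame(picture, target): "xyz" ([x, y, z] in m, in the coordinates of the camera as it stood for that picture, good to about 4 mm: the middle of the surface that is visible of it).
- manip.place_of(picture, target): "xyz" ([x, y, z] in m, in the coordinates of the camera as it stood for that picture, good to about 4 mm: a listed point, or the origin of a listed thing).
The state is a dict: "time": time; "joint_pos": joint angles; "qd": joint speeds; "joint_torque": joint torques, N m; "tool_pos": TCP position; "tcp_rot": TCP orientation; "force": force on the tool from outside, world axes, zero at the start; "wrist_torque": the same for the moment, N m; "grip_width": opening from 0.0 (shut) to 1.0 (fully open); "grasp_force": force on a finger pad.
Only numpy, scipy, OpenCV 4.12 (cv2) and the standard library are available. Lean on these libraries where they do the work, as an engineer would, in place of code of your own. Each camera call takes 0.05 s, during which the arm holds its last target. There are 200 camera calls.

TASK

Get the bench mixer ready to run: stand the dropper bottle from the near right of the bench upright in the ring holder inside the mixer's chamber, all the way down. Then swing the hatch fully shut and turn its wing knob clockwise to the stop, pointer to the front, so that the hidden tongue lies behind the frame edge and the hatch is locked. Leave the cup, the dish and the timer standing near by where they are.

Things in the scene. Friction and masses are not known exactly. Their poses are not given: they have to be found in the camera images.
- mixer: White bench mixer, fixed, 210 mm wide (y), 240 deep (x -140 to 98 mm); origin: centre of its underside on the bench, x to its rear, y to its left. Low sloping control panel in front (-x). Steel-lined chamber with open mouth x -60..70, y -75..75, frame top at z 128 mm. The frame's front strip (x -102..-60, 6 mm thick) overhangs the chamber: the tongue swings under it.
- bottle: Brown dropper bottle to load, 96 mm tall, loose, 50-100 g, alone on the near right of the bench (those by the back wall are not meant). Origin: centre of its underside, z up. Round body 38 mm in diameter, straight to about 50 mm, shoulder to 67, 25 mm collar to 74, 16 mm rubber bulb to the top.
- holder (a point): Centre of the floor of the ring holder, on a round aluminium plate in the chamber (mixer x 12, y 0, z 26 mm): the bottle's underside stands here. The ring has a bore of 49 mm, outside 58 mm, and is 30 mm high.
- hatch (a joint): Hatch angle: 0 = shut flat on the frame, grows as its front edge rises; starts at 1.7 to 1.9 rad, leaning back past upright. Stiff friction hinge: stays where it is left (0.45 N m; hatch 0.3 kg). Hinge line along mixer y at mixer x 88, z 133 mm.
- hatch_lip (a point): Middle of the grey hatch's outer (upper) face at its free edge, 188 mm from the hinge line, 5 mm above it when shut. Hatch 196 mm wide, 10 mm thick; a black lift lip, 70 mm wide, 7 mm thick, reaches 8 mm further out.
- wing_knob (a joint): Turn of the black wing knob on the hatch, clockwise positive from above when shut. 0 = pointer and tongue to the right (mixer -y), unlocked (starts 0 to 0.35); 1.57 = stop, pointer to the front (mixer -x), tongue 20 mm under the frame edge. Takes 0.06 N m, stays where left. If turned on with the hatch open, the tongue strikes the frame and the hatch will not shut.
- knob_grip (a point): Middle of the wing, on the knob's axis, 118 mm from the hinge line, 23 mm above the hatch's outer face (161 mm above the bench when shut). Wing 62 mm long, 12 thick, 26 high (10 to 36 mm above that face), in line with the hidden tongue; a narrower nose, 14 mm long, lengthens its pointer end.
- cup: Bystander: specimen cup with screw lid, 69 mm across, 68 mm tall, to the left. Origin at the centre of its underside.
- dish: Bystander: petri dish, 93 mm across, 14 mm high, to the left. Origin at the centre of its underside.
- timer: Bystander: flat digital timer 66 x 66 x 16 mm, to the right, behind the bottle. Origin at the centre of its underside.

How it is judged:
By the outcome, as a careful person would: the job done as asked, in the order asked, and still so for the second after the job is handed in, with the robot touching nothing.
It also fails if it takes over 67 s, if anything falls off the work surface, if the arm or the gripper's body presses on something with over 40 N, if the wrist force passes 120 N, or if a joint passes its speed limit or range.

## Working session

There is one attempt and no reset: what is moved stays moved. The work goes in short steps, each a Python script; the robot and the scene stay as the last script left them, time stands still between calls to the robot, and variables do not carry over. Pictures are saved under pics/ and viewed, at most 10 in all, crops included, and the job is handed in when it is done.

```bash
ls; mkdir -p pics
cat > h.py <<'E'
import numpy as np, cv2
from cell import manip
from scipy.spatial.transform import Rotation as R
def toworld(p,c):
    M=cv2.Rodrigues(np.array(c["rvec"],float))[0]; return M.T@(np.array(p)-np.array(c["tvec"]).ravel())
def cloud(c):
    K=np.array([[c["fx"],0,c["cx"]],[0,c["fy"],c["cy"]],[0,0,1]])
    v,u=np.mgrid[:400,:640]; n=cv2.undistortPoints(np.stack([u,v],-1).reshape(-1,1,2).astype(float),K,np.array(c["dist_coeffs"],float)).reshape(400,640,2)
    z=c["range_z"]; P=np.stack([n[...,0]*z,n[...,1]*z,z],-1)
    M=cv2.Rodrigues(np.array(c["rvec"],float))[0]
    W=(P-np.array(c["tvec"]).ravel())@M; W[z<=0]=np.nan; return W
def quat(m):
    q=R.from_matrix(m).as_quat(); return [q[3],q[0],q[1],q[2]]
def Q(z,y):
    "tool z along z, closing line along y"
    z=np.array(z,float);z/=np.linalg.norm(z);y=np.array(y,float);y-=z*(y@z);y/=np.linalg.norm(y)
    return quat(np.stack([np.cross(y,z),y,z],1))
E
python3 - <<'E'
from h import *
for n in ("scene","top"):
    c=manip.camera(n); cv2.imwrite(f"pics/{n}0.png",c["color"]); np.save(f"{n}0.npy",cloud(c))
    print(n,toworld([0,0,0],c).round(3))
    for t in ("mixer","bottle","holder","hatch_lip","knob_grip","wing_knob","hatch","cup","dish","timer"):
        for f in ("place_of","search_frame"):
            try: r=getattr(manip,f)(c,t)
            except Exception as e: print(t,f,str(e)[:60]);continue
            print(t,f,[(toworld(d["xyz"],c).round(3).tolist(),round(d["confidence"],2),{k:v for k,v in d.items() if k not in("xyz","confidence")}) for d in r[:3]])
s=manip.sense(); print(s)
E
```

```text
cell.py
pics
scene [-0.277 -0.76   0.915]
mixer place_of [([0.518, 0.083, 0.0], 0.76, {})]
mixer search_frame [([0.563, 0.06, 0.122], 0.72, {})]
bottle place_of [([0.488, -0.316, 0.0], 0.56, {})]
bottle search_frame [([0.475, -0.322, 0.046], 0.74, {})]
holder place_of [([0.536, 0.085, 0.025], 0.68, {})]
holder search_frame [([0.565, 0.063, 0.125], 0.56, {})]
hatch_lip place_of [([0.643, 0.089, 0.317], 0.55, {})]
hatch_lip search_frame [([0.617, 0.074, 0.232], 0.78, {})]
knob_grip place_of [([0.657, 0.09, 0.244], 0.39, {}), ([0.487, -0.319, -0.003], 0.27, {})]
knob_grip search_frame []
wing_knob place_of it knows: bottle, cup, dish, hatch_lip, holder, knob_grip, m
wing_knob search_frame []
hatch place_of it knows: bottle, cup, dish, hatch_lip, holder, knob_grip, m
hatch search_frame [([0.623, 0.074, 0.235], 0.56, {})]
cup place_of [([0.442, 0.366, 0.001], 0.97, {})]
cup search_frame [([0.43, 0.347, 0.061], 0.76, {})]
dish place_of [([0.577, 0.375, -0.002], 0.77, {}), ([0.641, 0.088, 0.316], 0.31, {})]
dish search_frame [([0.577, 0.369, 0.003], 0.61, {})]
timer place_of [([0.616, -0.24
[... 1286 characters left out ...]
.9, 'joint_pos': array([-1.18320551,  0.53637273, -0.00440227,  1.5378971 ,  0.00262057,
        1.06731619, -0.07121058]), 'qd': array([-0.00059313,  0.00018424, -0.00085557, -0.00251321,  0.00096623,
        0.00252037,  0.00074328]), 'joint_torque': array([ 2.93664261e-04, -5.70891094e+01,  9.90125388e-01, -2.51919043e+01,
       -5.63037756e-02,  1.08433040e-02,  2.27413369e-05]), 'tool_pos': array([0.28494451, 0.58420569, 0.23873469]), 'tcp_rot': array([2.35463385e-05, 2.24935169e-01, 9.74373732e-01, 2.51830651e-06]), 'force': array([ 0.57292105,  0.13614148, -0.06852135]), 'wrist_torque': array([0.06834085, 0.06462029, 0.0231997 ]), 'grasp_force': 0.0, 'grip_width': 0.9984454029739592}
```

View pics/scene0.png

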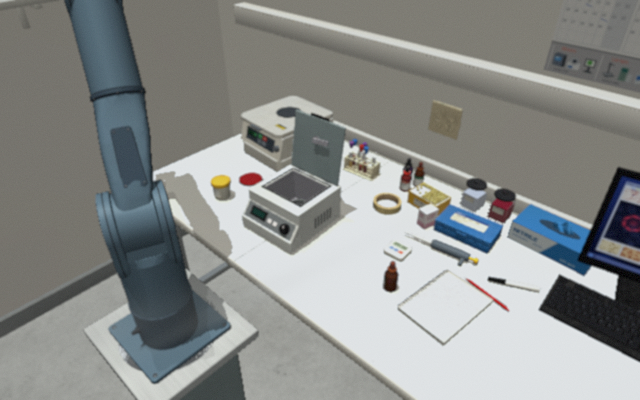

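View pics/top0.png

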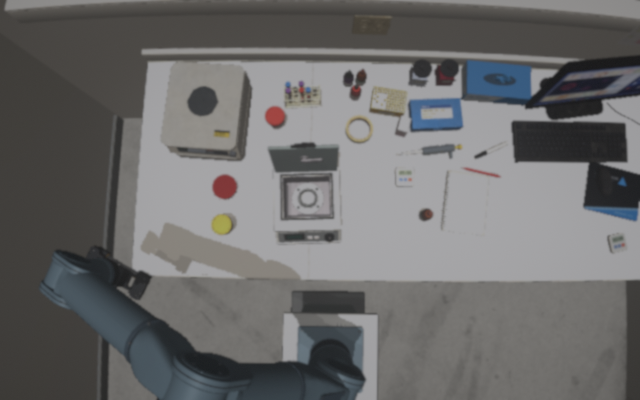

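The scene view shows the bottle at (391,276), the mixer around (292,205) with its hatch standing open at (318,148), the cup at (221,187), the dish at (250,180) and the timer at (397,250). The top view agrees: bottle (426,214), ring (308,198), knob behind the hatch (303,146). Next I refine the bottle, mixer yaw, ring and hatch angle from depth.

Run:
```python
from h import *
from scipy.optimize import least_squares
S=np.load("scene0.npy").reshape(-1,3);T=np.load("top0.npy").reshape(-1,3)
S=S[~np.isnan(S).any(1)];T=T[~np.isnan(T).any(1)]
for n,W in(("s",S),("t",T)):
    b=W[(abs(W[:,0]-.486)<.05)&(abs(W[:,1]+.317)<.05)&(W[:,2]>.01)]
    print(n,"bottle",len(b),b.min(0).round(3),b.max(0).round(3))
    m=b[b[:,2]<.05]
    if len(m)>15:
        r=least_squares(lambda p:np.hypot(m[:,0]-p[0],m[:,1]-p[1])-.019,[.486,-.317],loss="soft_l1",f_scale=.002);print(" fit",r.x.round(4),len(m))
    t=b[b[:,2]>.076]; print(" bulb",t.mean(0).round(4),len(t))
    f=W[(abs(W[:,2]-.128)<.006)&(abs(W[:,0]-.52)<.16)&(abs(W[:,1]-.084)<.14)]
    rect=cv2.minAreaRect((f[:,:2]*1000).astype(np.float32));print(" frame",rect,len(f))
    h=W[(W[:,2]>.16)&(W[:,2]<.34)&(abs(W[:,0]-.63)<.08)&(abs(W[:,1]-.084)<.13)]
    if len(h)>30:
        c=np.median(h,0);_,_,V=np.linalg.svd(h-c,full_matrices=False);print(" hatch",c.round(3),V.round(3),len(h), np.c_[h.min(0),h.max(0)].round(3))
    g=W[(np.hypot(W[:,0]-.534,W[:,1]-.085)<.04)&(W[:,2]>.045)&(W[:,2]<.068)]
    if len(g)>10:print(" ring",g.min(0).round(4),g.max(0).round(4),g.mean(0).round(4),len(g), cv2.minEnclosingCircle((g[:,:2]*1000).astype(np.float32)))
# edge lines of frame in top: left and right edges
f=T[(abs(T[:,2]-.128)<.006)&(abs(T[:,0]-.52)<.14)&(abs(T[:,1]-.084)<.14)]
xs=np.arange(.44,.60,.006);L=[];Rr=[]
for x in xs:
    q=f[abs(f[:,0]-x)<.003]
    if len(q)>5:L.append((x,q[:,1].max()));Rr.append((x,q[:,1].min()))
for E_ in(L,Rr):
    E_=np.array(E_);print(np.polyfit(E_[:,0],E_[:,1],1).round(4),E_[:,1].mean().round(4))
# knob
c=manip.camera("top");k=T[(T[:,0]>.63)&(T[:,0]<.72)&(abs(T[:,1]-.09)<.06)&(T[:,2]>.2)]
cv2.imwrite("pics/k.png",np.hstack([cv2.resize(c["color"][130:175,260:350],None,fx=8,fy=8,interpolation=2)]))
print(np.c_[k.min(0),k.max(0)].round(3),len(k))
```

```text
s bottle 315 [ 0.463 -0.335  0.01 ] [ 0.497 -0.299  0.096]
 fit [ 0.4848 -0.3154] 149
 bulb [ 0.4811 -0.3178  0.0878] 38
 frame ((520.585205078125, 79.19134521484375), (202.79856872558594, 214.22206115722656), 2.4307026863098145) 1475
 hatch [0.625 0.076 0.248] [[ 0.042 -0.999 -0.016]
 [ 0.155 -0.009  0.988]
 [-0.987 -0.044  0.155]] 2576 [[ 0.605  0.65 ]
 [-0.015  0.187]
 [ 0.16   0.329]]
 ring [0.5361 0.0778 0.0451] [0.5637 0.1091 0.0579] [0.5527 0.0962 0.0521] 38 ((549.26171875, 93.28935241699219), 19.565053939819336)
t bottle 136 [ 0.465 -0.362  0.011] [ 0.502 -0.295  0.101]
 fit [ 0.4844 -0.3156] 38
 bulb [ 0.4832 -0.3142  0.0904] 23
 frame ((520.2421264648438, 84.09803771972656), (198.4499053955078, 210.2973175048828), 1.850737452507019) 1979
 hatch [0.626 0.088 0.261] [[-0.063  0.988 -0.14 ]
 [ 0.161  0.149  0.976]
 [-0.985 -0.039  0.169]] 1628 [[ 0.605  0.67 ]
 [-0.009  0.187]
 [ 0.16   0.329]]
 ring [0.5074 0.0579 0.0451] [0.5617 0.1112 0.0621] [0.5346 0.084  0.0543] 76 ((534.535888671875, 85.1846923828125), 28.937456130981445)
[0.0294 0.1735] 0.1888
[ 0.0499 -0.0447] -0.0188
[[0.63  0.67 ]
 [0.03  0.149]
 [0.241 0.329]] 393
```

View pics/k.png

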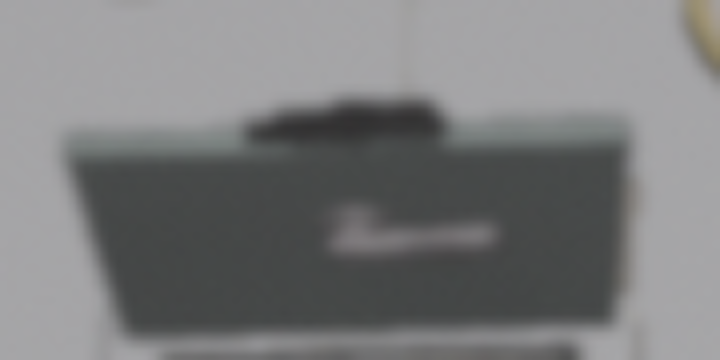

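```bash
cat >> h.py <<'E'
PSI=.041; MX=np.array([np.cos(PSI),np.sin(PSI),0]); MY=np.array([-np.sin(PSI),np.cos(PSI),0]); Z=np.array([0,0,1.])
O=np.array([.5215,.0842,0]); B=np.array([.4845,-.3155,0]); H=np.array([.5340,.0848,.026]); DN=-Z
def mw(x,y,z): return O+x*MX+y*MY+z*Z
def aim(a): "tool down, closing line at mixer yaw a from mixer y"; return Q(DN,np.cos(a)*MY-np.sin(a)*MX)
def st(m=""): s=manip.sense(); print(m,round(s["time"],2),s["tool_pos"].round(4),"F",s["force"].round(1),"g",round(s["grip_width"],3),round(s["grasp_force"],1),"q7",s["joint_pos"][6].round(2))
E
python3 - <<'E'
from h import *
for p in (B+[0,0,.04],H+[0,0,.2],mw(-.03,0,.147),mw(.13,0,.33)):
    print([[None if q is None else q[[0,6]].round(2).tolist() for q in [manip.solve_ik(p,aim(a+k))]] for a in(0,-np.pi/2,np.pi/2) for k in (0,np.pi)])
st()
q=aim(np.pi)
# pick the half turn with smaller wrist motion
a=min((0,np.pi),key=lambda k:abs(manip.solve_ik(B+[0,0,.2],aim(k))[6])); q=aim(a); print(a)
manip.movep([.36,.33,.33],q); st("w1")
manip.movep([.43,-.12,.33],q); st("w2")
manip.movep(B+[0,0,.15],q); st("above")
manip.line_to(B+[0,0,.040],max_speed=.12); st("at")
manip.grip(0.0,25); st("gripped")
manip.line_to(B+[0,0,.22],max_speed=.2); st("lift")
c=manip.camera("scene"); cv2.imwrite("pics/g.png",cv2.resize(c["color"][180:320,300:460],None,fx=4,fy=4,interpolation=2))
E
```

```text
[[[0.37, 2.28]], [[0.04, -0.43]], [[0.06, 1.12]], [[-0.21, -1.68]], [[-0.21, -1.68]], [[0.06, 1.12]]]
[[[-0.36, 1.43]], [[-0.77, -1.46]], [[-0.59, -0.01]], [[0.54, 2.44]], [[0.54, 2.44]], [[-0.59, -0.01]]]
[[[-0.34, 1.41]], [[-0.75, -1.4]], [[-0.57, 0.01]], [[0.55, 2.29]], [[0.55, 2.29]], [[-0.57, 0.01]]]
[[[-0.31, 1.46]], [[-0.65, -1.45]], [[-0.51, 0.01]], [[0.42, 2.55]], [[0.42, 2.55]], [[-0.51, 0.01]]]
 1.95 [0.2849 0.5842 0.2387] F [ 0.7 -0.4  0.8] g 0.999 0.0 q7 -0.07
3.141592653589793
w1 3.83 [0.3598 0.3304 0.33  ] F [-0.4 -0.1  0.3] g 1.001 0.0 q7 -2.25
w2 5.5 [ 0.4304 -0.119   0.33  ] F [-0.2 -0.1  0.1] g 1.005 0.0 q7 -1.17
above 6.56 [ 0.4856 -0.3144  0.1506] F [1.  1.1 0.6] g 1.003 0.0 q7 -0.39
at 7.62 [ 0.4849 -0.316   0.0407] F [ 1.4 -0.7  0.4] g 1.003 0.0 q7 -0.28
gripped 8.46 [ 0.4845 -0.3156  0.04  ] F [ 0.6 -0.  -0.1] g 0.414 25.0 q7 -0.28
lift 9.51 [ 0.484  -0.3148  0.2189] F [ 0.2  0.4 -0.6] g 0.415 25.0 q7 -0.45
```

View pics/g.png

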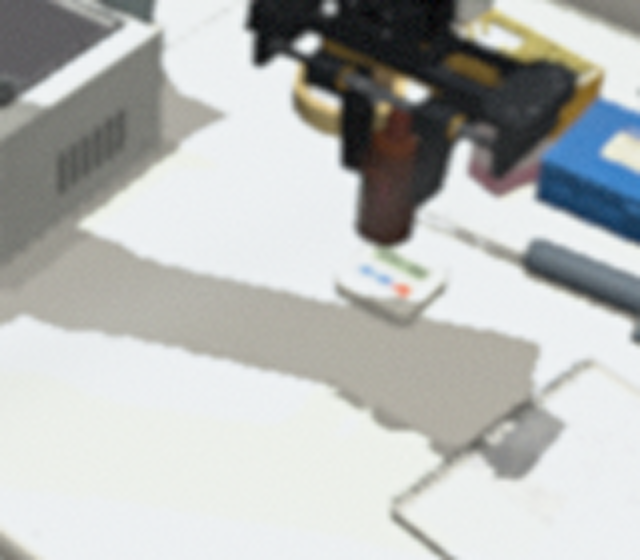

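The bottle is held upright between the pads (crop 388,190). On to the holder.

Run:
```python
from h import *
q=aim(np.pi)
manip.movep([.46,-.12,.28],q)
manip.movep(H+[0,0,.22],q); st("above")
manip.line_to(H+[0,0,.10],max_speed=.15); st()
c=manip.camera("top"); cv2.imwrite("pics/p.png",cv2.resize(c["color"][140:250,250:370],None,fx=5,fy=5,interpolation=2))
print(manip.line_to(H+[0,0,.045],max_speed=.06,contact_N=8)); st("down")
```

```text
above 11.28 [0.534  0.082  0.2463] F [-0.1 -1.   0.8] g 0.415 25.0 q7 -1.21
 12.22 [0.5347 0.0845 0.1268] F [ 0.1  0.  -1.9] g 0.415 25.0 q7 -1.08
False
down 13.34 [0.5343 0.0848 0.0713] F [-0.8  0.3 -0.5] g 0.415 25.0 q7 -1.02
```

Run:
```python
from h import *
manip.grip(.68); manip.dwell(.2); st("open")
manip.line_to(H+[0,0,.20],max_speed=.2)
manip.line_to([.50,.07,.40],max_speed=.3); manip.grip(0.0); st("up")
for n in ("scene","top"):
    c=manip.camera(n); W=cloud(c).reshape(-1,3); W=W[~np.isnan(W).any(1)]
    b=W[(np.hypot(W[:,0]-.534,W[:,1]-.085)<.024)&(W[:,2]>.06)&(W[:,2]<.2)]
    print(n,len(b), b.mean(0).round(3) if len(b) else "", b.max(0).round(3) if len(b) else "")
    print([(toworld(d["xyz"],c).round(3).tolist(),round(d["confidence"],2)) for d in manip.place_of(c,"bottle")[:3]])
    cv2.imwrite(f"pics/r_{n}.png",cv2.resize(c["color"][140:270,220:360],None,fx=4,fy=4,interpolation=2))
```

```text
open 14.07 [0.534  0.0848 0.071 ] F [-0.6 -0.2 -0.6] g 0.682 0.0 q7 -1.02
up 16.68 [0.5  0.07 0.4 ] F [-1.1  0.3  0.1] g 0.007 0.0 q7 -1.47
scene 150 [0.531 0.077 0.09 ] [0.553 0.098 0.125]
[([0.535, 0.083, 0.024], 0.45)]
top 0  
[]
```

View pics/r_scene.png

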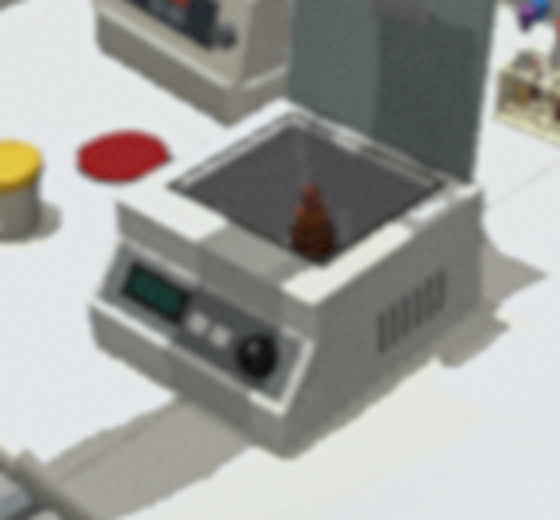

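Bottle stands upright inside the ring (crop 313,225), its top at 0.122–0.125 m as expected. Now the hatch.

Run:
```python
from h import *
q=aim(np.pi)
def corner(th,r=.172):
    d=-np.cos(th)*MX+np.sin(th)*Z; n=np.sin(th)*MX+np.cos(th)*Z
    return mw(.088,0,.133)+r*d+.005*n+.009*MX
manip.line_to(mw(.165,0,.40),attitude=q,max_speed=.25); st("over")
manip.line_to(mw(.165,0,.305),max_speed=.15); st("behind")
for th in np.linspace(1.727,0.06,12):
    if manip.line_to(corner(th),max_speed=.12,contact_N=30): st(f"contact {th:.2f}"); break
else:
    st("arc"); print(manip.line_to(corner(0)-[0,0,.006],max_speed=.03,contact_N=12)); st("pressed")
```

```text
over 17.8 [0.6858 0.0905 0.4   ] F [-0.6  0.2  0.2] g 0.002 0.0 q7 -1.34
behind 18.58 [0.6867 0.091  0.3062] F [-0.6 -0.7 -0.5] g 0.006 0.0 q7 -1.3
arc 23.07 [0.4474 0.081  0.1486] F [-0.5  0.1  0.4] g 0.006 0.0 q7 -1.2
True
pressed 23.48 [0.4476 0.0813 0.1384] F [-3.3  0.5 12.6] g 0.003 6.4 q7 -1.18
```

Run:
```python
from h import *
manip.line_to(mw(-.07,0,.24),max_speed=.25)
manip.movep([.43,-.17,.30],aim(np.pi)); st()
for n in ("scene","top"):
    c=manip.camera(n); W=cloud(c).reshape(-1,3); W=W[~np.isnan(W).any(1)]
    k=W[(np.hypot(W[:,0]-.491,W[:,1]-.083)<.06)&(W[:,2]>.166)&(W[:,2]<.182)]
    print(n,len(k)); 
    if len(k)>5: print(k.mean(0).round(4),cv2.minAreaRect((k[:,:2]*1000).astype(np.float32)), np.linalg.svd(k[:,:2]-k[:,:2].mean(0))[2][0])
    f=W[(abs(W[:,0]-.52)<.08)&(abs(W[:,1]-.084)<.08)&(W[:,2]>.12)&(W[:,2]<.146)]
    if len(f):A=np.linalg.lstsq(np.c_[f[:,:2]-O[:2],np.ones(len(f))],f[:,2],rcond=None)[0];print("hatch plane",A.round(4))
    print([(toworld(d["xyz"],c).round(3).tolist(),round(d["confidence"],2)) for d in manip.place_of(c,"knob_grip")[:3]])
    cv2.imwrite(f"pics/s_{n}.png",cv2.resize(c["color"][140:260,240:370],None,fx=5,fy=5,interpolation=2))
```

```text
25.06 [ 0.4302 -0.1685  0.2992] F [-0.6  0.9 -0.5] g 0.007 0.0 q7 -0.92
scene 69
[0.4913 0.0758 0.1715] ((493.11279296875, 79.45831298828125), (20.304157257080078, 59.385833740234375), 6.483016490936279) [-0.08913865 -0.99601923]
hatch plane [0.0008 0.001  0.1386]
[([0.493, 0.082, 0.158], 0.75)]
top 95
[0.4928 0.0825 0.1724] ((492.15484619140625, 78.29075622558594), (69.15797424316406, 21.200288772583008), 73.63997650146484) [0.10501495 0.99447064]
hatch plane [-0.0031 -0.0007  0.1388]
[([0.497, 0.081, 0.161], 0.66)]
```

View pics/s_top.png

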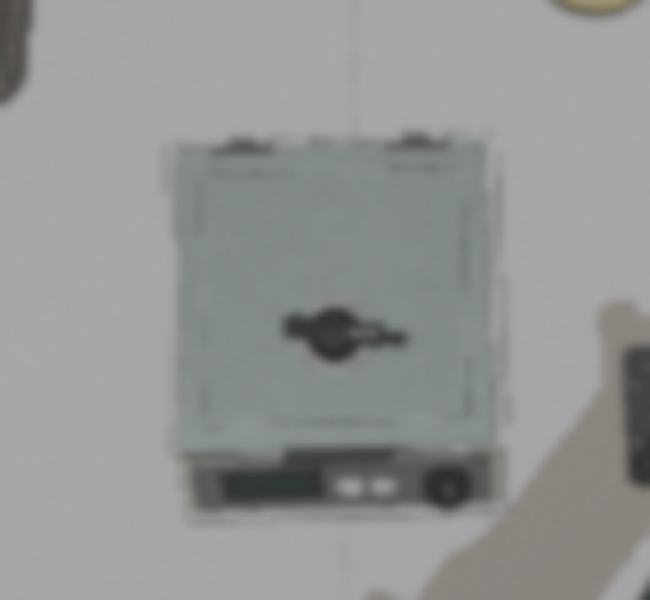

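The hatch lies flat (plane z 0.1386). The wing in the top crop runs from (290,325) to nose (405,340), i.e. pointer right, about 0.16 rad clockwise. Next: grip and turn.

Run:
```python
from h import *
K=np.array([.4925,.083,0]); f0=.16
A=lambda f: aim(-f-np.pi/2)
print(manip.solve_ik(K+[0,0,.22],A(f0)).round(2))
manip.movep(K+[0,0,.24],A(f0)); manip.grip(.6); st("above")
manip.line_to(K+[0,0,.146],max_speed=.12,contact_N=10); st("down")
manip.grip(0.0,30); st("grip")
for f in np.linspace(f0,1.62,9)[1:]:
    manip.movep(K+[0,0,.146],A(f)); s=manip.sense(); print(round(f,2),s["force"].round(1),s["wrist_torque"].round(2),s["tool_pos"].round(4))
manip.dwell(.2); st("turned"); print(manip.sense()["wrist_torque"].round(2))
```

```text
[-0.92  0.4   0.84  1.98 -0.37  0.92 -0.01]
above 27.18 [0.4925 0.083  0.24  ] F [ 0.3 -0.1  0.6] g 0.596 0.0 q7 -0.02
down 28.12 [0.493  0.0829 0.1465] F [ 0.4 -0.9 -0.3] g 0.6 0.0 q7 0.11
grip 28.64 [0.4929 0.0831 0.1463] F [ 1.1 -0.   1.9] g 0.303 30.0 q7 0.11
0.34 [ 1.7 -0.2  3.3] [-0.07 -0.28 -0.08] [0.4931 0.0831 0.1463]
0.52 [ 3.  -0.5  1.4] [-0.12 -0.64 -0.05] [0.4934 0.083  0.1463]
0.71 [ 6.1 -0.5  1.6] [-0.25 -0.95 -0.07] [0.4936 0.0828 0.1463]
0.89 [ 6.1 -1.8  0.5] [-0.3  -1.12 -0.02] [0.4938 0.0826 0.1463]
1.07 [ 6.2 -0.9 -0.6] [-0.42 -1.23 -0.03] [0.4939 0.0824 0.1463]
1.26 [ 7.1 -2.7 -0.8] [-0.48 -1.35 -0.06] [0.494  0.0821 0.1463]
1.44 [ 7.  -4.2 -0. ] [-0.65 -1.44 -0.09] [0.4941 0.0819 0.1464]
1.62 [ 7.2 -3.4 -0.2] [-0.85 -1.41  0.22] [0.494  0.0816 0.1463]
turned 30.98 [0.494  0.0816 0.1463] F [ 7.9 -3.8 -0.6] g 0.303 30.0 q7 -1.05
[-0.84 -1.52  0.22]
```

```bash
cat > look.py <<'E'
from h import *
manip.movep([.43,-.17,.30],aim(np.pi)); st()
c=manip.camera("top"); W=cloud(c).reshape(-1,3); W=W[~np.isnan(W).any(1)]
k=W[(np.hypot(W[:,0]-.491,W[:,1]-.083)<.06)&(W[:,2]>.166)&(W[:,2]<.182)]
print(len(k),k.mean(0).round(4),cv2.minAreaRect((k[:,:2]*1000).astype(np.float32)), np.linalg.svd(k[:,:2]-k[:,:2].mean(0))[2][0])
cv2.imwrite(f"pics/t{int(manip.sense()['time'])}.png",cv2.resize(c["color"][140:260,240:370],None,fx=5,fy=5,interpolation=2))
E
python3 - <<'E'
from h import *
manip.grip(.6); manip.line_to([.4925,.083,.24],max_speed=.25)
import look
E
ls pics
```

```text
33.1 [ 0.4304 -0.1684  0.2993] F [ 1.1 -0.1  0.2] g 0.599 0.0 q7 -0.92
99 [0.4918 0.0837 0.1723] ((487.076171875, 83.98152923583984), (69.83636474609375, 21.5007266998291), 0.46672677993774414) [-0.99933635 -0.03642595]
g.png
k.png
p.png
r_scene.png
r_top.png
s_scene.png
s_top.png
scene0.png
t33.png
top0.png
```

View pics/t33.png

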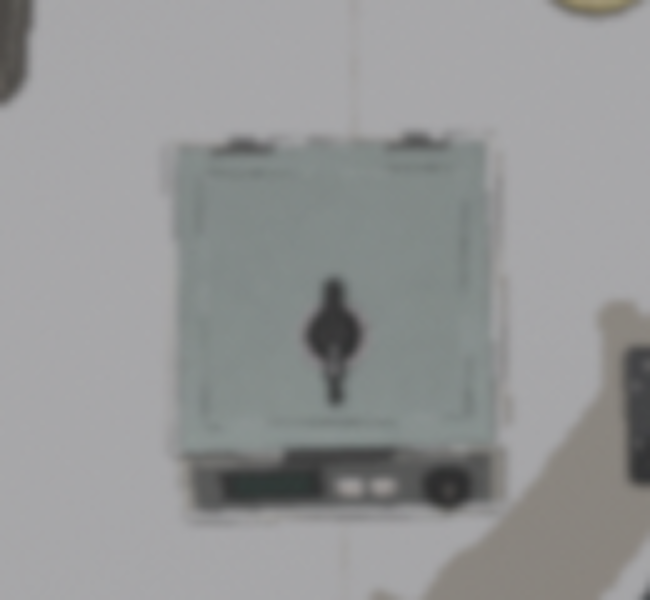

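The pointer now runs (333,285)→(333,400), to the front. Its axis matches the mixer's x within 0.005 rad, and the reaction moment jumped at the end, which fits the stop. Handing in.

```bash
python3 -c "
from h import *
print(manip.close_job())"
```

```text
the job is handed in; nothing more can be done
None
```

The job is handed in at about 33 s of the 67 s allowed: the bottle stands upright in the ring holder, the hatch is shut flat, and the knob is at its stop with the pointer to the front. I kept the arm clear of the cup, dish and timer but did not re-measure them.

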